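# Change the cedar balls: empty the cup, open the refill canister

## Robot

A 7-joint arm with a two-finger parallel gripper is mounted at the origin on the work surface. World frame = base frame: x ahead of the robot, y to its left, z up, the work surface at z = 0. Lengths are in m, angles in rad, forces in N, time in s.
With the tool pointing down it reaches from about 0.4 to 0.75 m from the base axis. Payload 19.5 kg.
Tool frame: the origin (TCP) lies at the centre of the arm's flange, where the gripper is bolted on; the fingertips stand robot.tcp_to_tips ahead of it and the grasp point (between the pads) lies 155 mm ahead of it (robot.tcp_to_tips is the distance from the TCP to the fingertips, in m); z points along the fingers, y is the line along which they close (so a half turn about z gives the same grasp; the last joint's range is limited). The gripper opens to 85 mm and grips with 20 to 120 N. Pads are 22 mm wide; open, the fingers measure 114 mm over their backs; the gripper's body (76 mm by 85 mm) begins 54 mm behind the grasp point. The pads swing forward as they close: fully open they stand 13 mm farther back than shut.
Start: joints at [-1.295, 0.707, -0.028, 1.485, 0.022, 0.951, -0.075], TCP at [0.18, 0.546, 0.405] pointing down, gripper open.
Joint ranges: [-2.71, 2.71], [-0.32, 2.16], [-1.57, 1.52], [0, 2.45], [-1.46, 4.6], [0, 2.02], [-2.83, 2.83]. Speed limits (rad/s): [1.89, 1.89, 2.57, 2.57, 3.01, 3.01, 3.01].

## Interface

Orientations are given as a unit quaternion [w, x, y, z].
In Python, from bench import sensors, eyes, robot gives the robot as it stands.
- The arm moves only by the tool step_arm, never from a script. Its argument "increments" is text: rows parted by semicolons, each of 7 numbers parted by spaces: the shift along the tool's x, y, z in mm, then the turn, a rotation vector about the tool's x, y, z in degrees, then the opening in per cent of the stroke, from 0 (shut) to 100 (fully open). A call has 1 to 12 rows; each row shifts and turns the commanded pose from where the row before left it, along the tool's axes as they then stand; what a row does not reach is not made up. A row lasts 1/10 s, in which the tool goes at most 50 mm and 8.59 degrees, less where a joint would pass 70% of its speed; a pose out of reach is approached as far as the arm can. A call is refused whole if a number of a shift passes 50 or a number of a turn 8.59, either way. A call with a gripper value outside its range is refused whole. The fingers move at their own pace and stop on an object; "squeeze" is the grip in N (left out, the last holds). Time passes only in rows, so rows that do not move let the fingers close. It gives the time, the measured TCP pose, the force, the opening and the grip force at its end, in the units of the state.
- sensors.state(): the state, without advancing time (a new reading comes with each control period).
- eyes.read_camera(name): name is "scene" or "side" or "wrist"; returns a dict with "image" (384x512x3 uint8, blue, green, red), "fx", "fy", "cx", "cy" (pixels), "camera_from_world" (4x4, takes a point from world to camera coordinates); the wrist camera has in their place "hand_eye" (4x4, takes a point from camera to tool coordinates, whose origin is the TCP and whose axes are the flange's). Camera axes: x right, y down, z forward; pixel columns grow to the right and rows downward; lengths in m; the calibration is good to about 2 mm. A picture is of the moment at which its call begins: read the wrist's pose just before it. There is no depth.
- robot.job_done(): hands the job in; it is judged then, once.
Trained networks look in a picture, given as the dict that the camera call returned (one of the last four; its "shot" number tells which), for a name from the list of things; names that differ only in an ending like _2 or _b are one class to them, and where a whole thing is asked for, a point or a joint stands for the part that bears it (a point fixed in the world has none). Each returns a list of dicts, best first, with "p" (0 to 1); they miss things now and then, are a little off and sometimes report something else, mostly with a low value. They report only what shows in the picture. A call takes as long as a camera call. They do not tell look-alikes from the thing itself.
- eyes.find_in(picture, name): "box" ([left, top, width, height] in pixels, round what is visible of it).
- eyes.spot_point(picture, name): "centre" ([column, row] in pixels: a listed point, or the origin of a listed thing).
The state is a dict: "t": time; "qpos": joint angles; "qvel": joint speeds; "effort": joint torques, N m; "position": TCP position; "ee_rot": TCP orientation; "contact_force": force on the tool from outside, world axes, zero at the start; "ft_torque": the same for the moment, N m; "opening": opening from 0.0 (shut) to 1.0 (fully open); "gripper_force": force on a finger pad.
Only numpy, scipy, OpenCV 4.12 (cv2) and the standard library are available. Lean on these libraries where they do the work, as an engineer would, in place of code of your own. Each camera call takes 0.05 s, during which the arm holds its last target. There are 200 camera calls.

## Task

The five cedar balls in the steel cup are spent: tip them all into the wooden bowl and stand the cup upright on the table again, let go. Then open the refill canister nearer the robot: its quarter-turn cap loosens one way only and nothing shows which, so you may have to try both ways; lift the cap off and finish still holding it, level and still, about 10 cm above where it sat, over the canister. Leave the other things on the table where they are.

Things in the scene. Friction and masses are not known exactly. Their poses are not given: they have to be found in the camera images.
- cup: Loose steel cup holding the five balls, 50 mm high, walls flared 24 degrees: outside 54 mm across at the foot, 98 mm at the rim; wall 4 mm, inner floor 6 mm up; about 180 g. Origin: centre of its underside, z up. On its +y side stands an upright bar handle, 72 mm from the cup's axis. Balls roll out over the -y lip once it is tilted some 75 to 85 degrees about its own +x axis (handle side up)
- cup_handle (a point): Point in the cup's handle, 70 mm above the underside, to be pinched across the cup's x; same axes as the cup. The bar is 14 mm wide along x, 12 mm along y, and runs from 25 to 90 mm above the underside; an arm 27 to 37 mm up joins it to the wall
- ball0_center (a point): Centre of cedar ball 1 of 5: plain wood, 20 mm across, 10 g, all alike
- ball1_center (a point): Centre of cedar ball 2 of 5: plain wood, 20 mm across, 10 g, all alike
- ball2_center (a point): Centre of cedar ball 3 of 5: plain wood, 20 mm across, 10 g, all alike
- ball3_center (a point): Centre of cedar ball 4 of 5: plain wood, 20 mm across, 10 g, all alike
- ball4_center (a point): Centre of cedar ball 5 of 5: plain wood, 20 mm across, 10 g, all alike
- bowl_rim (a point): Centre of the mouth of the round wooden discard bowl, fixed, 60 mm high, 176 mm across outside at the rim, 90 mm at the foot, wall 5 mm. The point is 60 mm above the table
- canister_mouth (a point): Centre of the rim plane of the refill canister: metal cylinder, 80 mm across, rim 120 mm above the table, at the robot's end of a fixed dark wooden board (310 x 125 x 12 mm). z up, x along the board away from the robot. The spare canister 150 mm farther along x (84 mm across, 146 mm high, smooth domed lid) is not used
- cap: Loose wooden cap on the refill canister, 140 g. Origin: on its axis in the rim plane, z up. Disc 84 mm across, 8 mm thick, lies on the rim; a grip bar stands on it. Inside the canister hang a plug 67 mm across, 8 mm deep (2.5 mm play) and a 12 mm stem with a 46 x 10 mm cross-piece along the cap's x, 40 mm down, caught under lips: shut, the cap lifts only 2 mm
- cap_grip (a point): Centre of the cap's grip bar, 26 mm above the rim plane; bar 55 mm long (cap x), 14 mm wide (cap y), 36 mm tall. The cap turns easily without rising: one way a hard stop after 5 to 12 degrees; the other (loosening) way 66 to 74 degrees to where it lifts straight out (8 degrees either way will do), a stop 3 degrees beyond. Which way varies from time to time and cannot be seen
- tin_mid (a point): Bystander, loose, not to be disturbed: flat round metal polish tin, 76 mm across, 25 mm high. The point is near its middle
- scent_mid (a point): Bystander, loose, not to be disturbed: amber glass scent bottle, 44 mm across, 105 mm high. The point is near its middle
- case_mid (a point): Bystander, loose, not to be disturbed: black spectacle case, 155 x 58 x 44 mm. The point is near its middle
- cream_mid (a point): Bystander, loose, not to be disturbed: small white jar of shoe cream with a black lid, 52 mm across, 45 mm high. The point is near its middle
- brush_mid (a point): Bystander, loose, not to be disturbed: wooden shoe brush, 190 mm long, 20 mm high. The point is near its middle
Things that resemble listed ones, but are neither listed nor needed, are in the scene too. Of the things shaped like the cup, the steel one is meant.

How it is judged:
On the way, in this order (a step that is already met when the one before it is completed fails the run):
1. all five balls are in the bowl (horizontal distance between each of ball0_center, ball1_center, ball2_center, ball3_center, ball4_center and bowl_rim below 0.085 m and height (world z) of each of ball0_center, ball1_center, ball2_center, ball3_center, ball4_center below 0.07 m), for 0.2 s.
2. the cap is lifted off, in the fingers (z of cap_grip in the frame of canister_mouth above 0.09 m and contact force between cap and the fingers above 1 N and contact force between cap and stand below 0.1 N), for 0.2 s.
At the end, for the whole second after the job is handed in: Balls in the bowl (within 85 mm of its axis, below 70 mm). Cup upright on the table (0.15 rad), still, let go. Cap in the fingers (over 1 N), clear of the canister, still, level within 0.35 rad, its bar centre over 90 mm above the rim plane, within 80 mm of the canister axis (all of step 1 and all of step 2 and horizontal distance between cap_grip and canister_mouth below 0.08 m and angle between cap's own z axis and vertical below 0.35 rad and linear speed of each of cap, cup below 0.03 m/s and angle between cup's own z axis and vertical below 0.15 rad and height (world z) of cup below 0.01 m and contact force between cup and the fingers below 0.1 N); the arm keeps its last pose, push and grip.
It fails at once if a bystander is moved more than 40 mm (distance of any of tin_mid, scent_mid, case_mid, cream_mid, brush_mid from where it was at the start of the episode above 0.04 m).
It also fails if it takes over 72 s, if anything falls off the work surface, if the arm or the gripper's body presses on something with over 40 N, if the wrist force passes 120 N, or if a joint passes its speed limit or range.

## Working session

There is one attempt and no reset: what is moved stays moved. The work goes in short steps, Python scripts to look and compute and a tool call to move; the robot and the scene stay as the last step left them, time stands still between calls to the robot, and variables do not carry over. Pictures are saved under pics/ and viewed, at most 10 in all, crops included, and the job is handed in when it is done.

Besides the shell and the picture viewer there is one more tool, called after "Emit:" by a JSON object that holds its "fn" and its "kwargs", one argument or row to a line. step_arm: Moves the arm, as the interface text tells. Its arguments: {"type":"object","properties":{"increments":{"type":"string"},"squeeze":{"type":"number"}},"required":["increments"]}

```bash
ls; mkdir -p pics; cat > h.py <<'E'
import numpy as np, cv2
from scipy.spatial.transform import Rotation as R
from bench import sensors, eyes, robot
def tool(s=None):
    s=s or sensors.state(); q=s["ee_rot"]; T=np.eye(4)
    T[:3,:3]=R.from_quat([q[1],q[2],q[3],q[0]]).as_matrix(); T[:3,3]=s["position"]; return T
def shot(name):
    T=tool(); p=eyes.read_camera(name)
    p["wfc"]=T@np.array(p["hand_eye"]) if name=="wrist" else np.linalg.inv(np.array(p["camera_from_world"]))
    return p
def ray(p,uv):
    d=p["wfc"][:3,:3]@np.array([(uv[0]-p["cx"])/p["fx"],(uv[1]-p["cy"])/p["fy"],1]); return p["wfc"][:3,3],d/np.linalg.norm(d)
def onz(p,uv,z):
    o,d=ray(p,uv); return o+d*(z-o[2])/d[2]
def proj(p,X):
    c=np.linalg.inv(p["wfc"])@np.append(X,1); return [p["fx"]*c[0]/c[2]+p["cx"],p["fy"]*c[1]/c[2]+p["cy"]]
E
python3 - <<'E'
from h import *
print(robot.tcp_to_tips); s=sensors.state(); print(s); print(tool().round(3))
Z=dict(cup=0,cup_handle=.07,ball0_center=.016,bowl_rim=.06,canister_mouth=.132,cap=.132,cap_grip=.158,tin_mid=.0125,scent_mid=.05,case_mid=.022,cream_mid=.022,brush_mid=.01)
ims=[]
for c in ["scene","side"]:
    p=shot(c); cv2.imwrite(f"pics/{c}0.png",p["image"]); print(c,p["wfc"][:3,3].round(2))
    for n,z in Z.items():
        for r in eyes.spot_point(p,n)[:6 if 'ball' in n else 3]: print(n,np.round(r["centre"]),round(r["p"],2),onz(p,r["centre"],z).round(3))
p=shot("wrist"); cv2.imwrite("pics/wrist0.png",p["image"])
E
```

```text
pics
0.1734
{'t': 0.0, 'qpos': array([-1.29471469,  0.70710508, -0.02765836,  1.48499102,  0.02203591,
        0.95086296, -0.07551589]), 'qvel': array([ 4.28722497e-04, -2.46638411e-05,  1.30077038e-04, -6.97130429e-04,
        8.83272061e-04, -5.51523213e-05,  3.09477320e-04]), 'effort': array([ 1.83668977e-03, -8.83222818e+01,  1.23492435e+00, -2.36150658e+01,
        1.70893088e-02,  6.75300689e-03,  8.52187441e-05]), 'position': array([0.17962741, 0.54615251, 0.40422767]), 'ee_rot': array([-6.67458857e-05,  1.58205094e-01,  9.87406130e-01, -5.27271087e-04]), 'contact_force': array([-0.42708893,  0.39702968, -0.4281456 ]), 'ft_torque': array([-0.04532442,  0.03129632,  0.03726608]), 'gripper_force': 0.0, 'opening': 0.9992830455766719}
[[-0.95   0.312 -0.     0.18 ]
 [ 0.312  0.95  -0.001  0.546]
 [-0.    -0.001 -1.     0.404]
 [ 0.     0.     0.     1.   ]]
scene [ 1.33 -0.25  0.8 ]
cup [243. 183.] 0.95 [ 0.353 -0.01   0.   ]
cup [234. 217.] 0.7 [ 0.491 -0.071  0.   ]
cup_handle [259. 197.] 0.82 [ 0.505 -0.005  0.07 ]
cup_handle [271. 164.] 0.79 [0.371 0.068 0.07 ]
bowl_rim [147.
[... 793 characters left out ...]
 236.] 0.48 [ 0.503 -0.064  0.016]
bowl_rim [252. 335.] 0.64 [ 0.474 -0.292  0.06 ]
bowl_rim [238. 232.] 0.21 [ 0.487 -0.078  0.06 ]
canister_mouth [217.  80.] 0.66 [0.504 0.334 0.132]
cap [214.  82.] 0.82 [0.497 0.328 0.132]
cap_grip [213.  71.] 0.83 [0.495 0.337 0.158]
cap_grip [313. 227.] 0.42 [ 0.612 -0.154  0.158]
tin_mid [313. 224.] 0.57 [ 0.66  -0.058  0.012]
scent_mid [308. 164.] 0.71 [0.684 0.086 0.05 ]
scent_mid [213.  82.] 0.34 [0.502 0.439 0.05 ]
case_mid [365. 328.] 0.92 [ 0.686 -0.305  0.022]
case_mid [251. 333.] 0.71 [ 0.477 -0.275  0.022]
case_mid [307. 162.] 0.36 [0.695 0.117 0.022]
cream_mid [267. 159.] 0.83 [0.599 0.143 0.022]
brush_mid [172. 157.] 0.66 [0.364 0.205 0.01 ]
```

```bash
python3 - <<'E'
import cv2,numpy as np
a=cv2.imread("pics/scene0.png");b=cv2.imread("pics/side0.png")
cv2.imwrite("pics/both0.png",cv2.resize(np.vstack([np.hstack([a[100:330,80:480],b[40:270,80:480]])]),(800,230)))
cv2.imwrite("pics/s0.png",cv2.resize(a[110:310,100:450],None,fx=2.2,fy=2.2))
cv2.imwrite("pics/s1.png",cv2.resize(b,None,fx=1.5,fy=1.5))
E
```

```text
(no output)
```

View pics/s0.png

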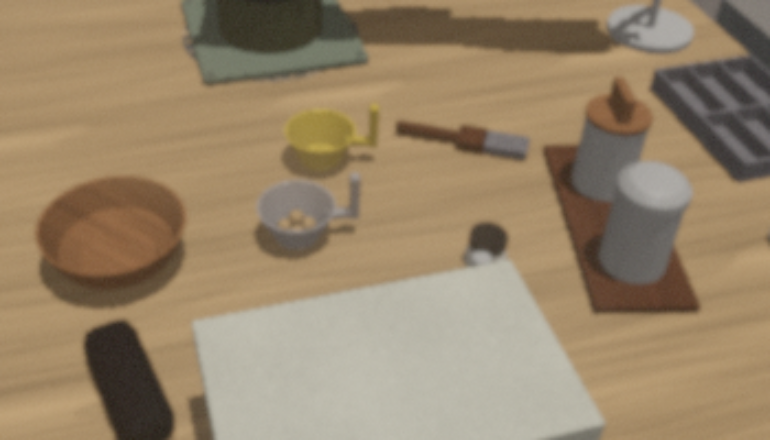

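View pics/s1.png

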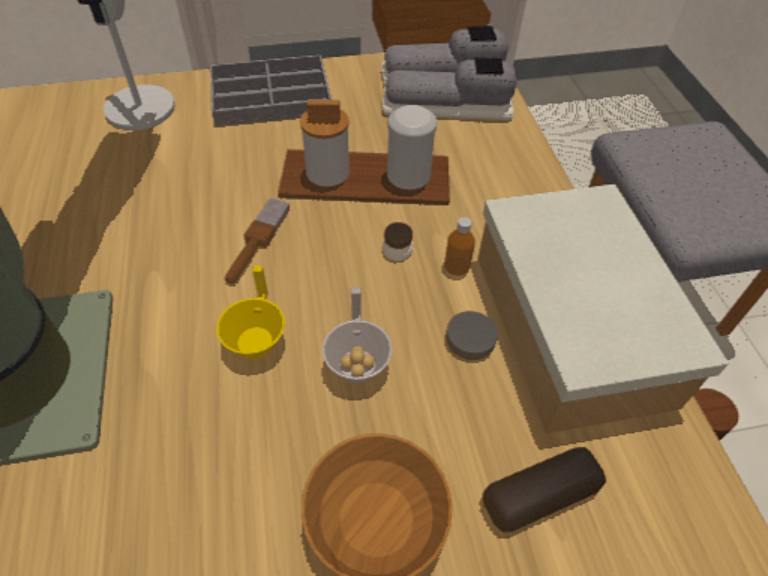

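The side view shows the steel cup with balls near (238,235), its handle at +y, and the yellow cup as the decoy. The bowl is at (252,335) and the capped canister at (215,85), nearer the robot. I'll move over the cup first.

Emit:
{"fn": "step_arm", "kwargs": {
  "increments": "-34 -31 0 0 0 0 100;-34 -31 0 0 0 0 100;-34 -31 0 0 0 0 100;-34 -31 0 0 0 0 100;-34 -31 0 0 0 0 100;-34 -31 0 0 0 0 100;-34 -31 0 0 0 0 100;-34 -31 0 0 0 0 100;-34 -31 0 0 0 0 100;-34 -31 0 0 0 0 100;-34 -31 0 0 0 0 100;-34 -31 0 0 0 0 100",
  "squeeze": 60
}}

```text
t: 2.55
position: [0.4516, 0.0635, 0.4049]
ee_rot: [0.0, 0.158, 0.987, 0.0]
contact_force: [1.4, 0.7, -0.6]
opening: 1.001
gripper_force: 0.0
```

Emit:
{"fn": "step_arm", "kwargs": {
  "increments": "-33 -31 0 0 0 0 100;-33 -31 0 0 0 0 100;0 0 0 0 0 8.3 100;0 0 0 0 0 8.3 100;0 0 0 0 0 8.3 100;0 0 0 0 0 8.3 100;0 0 0 0 0 8.3 100;0 0 0 0 0 8.3 100;0 0 0 0 0 8.3 100;0 0 0 0 0 8.3 100;0 0 0 0 0 8.3 100;0 0 0 0 0 8.3 100"
}}

```text
t: 3.75
position: [0.4943, -0.0142, 0.4048]
ee_rot: [0.0, 0.775, 0.632, 0.0]
contact_force: [0.5, -0.2, -0.5]
opening: 1.0
gripper_force: 0.0
```

```bash
python3 - <<'E'
from h import *
s=sensors.state(); print(s["t"],s["qpos"].round(2)); print(tool().round(3))
p=shot("wrist"); cv2.imwrite("pics/w1.png",p["image"]); print(np.array(p["hand_eye"]).round(3))
for n,z in dict(cup=0,cup_handle=.07,ball0_center=.016,bowl_rim=.06).items():
    for r in eyes.spot_point(p,n)[:3]: print(n,np.round(r["centre"]),round(r["p"],2),onz(p,r["centre"],z).round(3))
E
```

```text
3.75 [-0.21  0.61  0.31  1.78 -0.25  0.79  0.02]
[[ 0.2    0.98   0.     0.494]
 [ 0.98  -0.2   -0.    -0.014]
 [ 0.     0.    -1.     0.405]
 [ 0.     0.     0.     1.   ]]
[[-0.    -0.959 -0.284  0.073]
 [ 1.    -0.     0.    -0.   ]
 [-0.    -0.284  0.959  0.031]
 [ 0.     0.     0.     1.   ]]
cup [262. 203.] 0.92 [ 0.491 -0.066  0.   ]
cup [140. 180.] 0.88 [ 0.345 -0.004  0.   ]
cup [401. 171.] 0.5 [ 0.671 -0.059  0.   ]
cup_handle [114. 125.] 0.79 [0.367 0.066 0.07 ]
cup_handle [258. 160.] 0.73 [0.499 0.004 0.07 ]
cup_handle [400. 172.] 0.21 [ 0.639 -0.038  0.07 ]
ball0_center [271. 211.] 0.71 [ 0.5   -0.073  0.016]
ball0_center [261. 197.] 0.55 [ 0.492 -0.053  0.016]
```

View pics/w1.png

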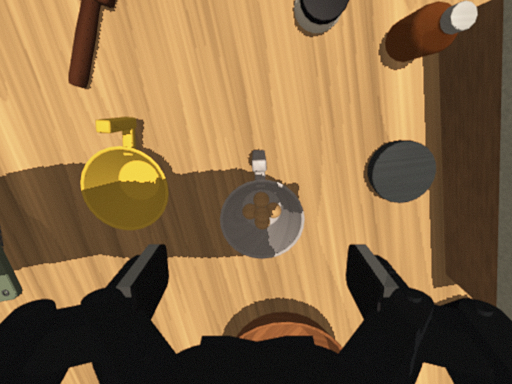

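The wrist view shows the steel cup's rim centred at (262,219), its handle top at (259,157), and the tin at (402,171). Next I'll tilt the tool 40° for the handle pinch and work out the approach.

Emit:
{"fn": "step_arm", "kwargs": {
  "increments": "0 0 0 0 -8 0 100;0 0 0 0 -8 0 100;0 0 0 0 -8 0 100;0 0 0 0 -8 0 100;0 0 0 0 -8 0 100;0 0 0 0 0 0 100"
}}

```text
t: 4.6
position: [0.4946, -0.0128, 0.4037]
ee_rot: [0.218, 0.724, 0.598, -0.266]
contact_force: [0.2, 0.2, -0.2]
opening: 0.995
gripper_force: 0.0
```

```bash
cat >> h.py <<'E'
def delta(target_grasp):   # mm in tool axes from the present grasp point
    T=tool(); g=T[:3,3]+.155*T[:3,2]
    return (T[:3,:3].T@(np.array(target_grasp)-g)*1000).round(1)
E
python3 - <<'E'
from h import *
# earlier wrist picture geometry
T=np.array([[.2,.98,0,.4943],[.98,-.2,0,-.0142],[0,0,-1,.4048],[0,0,0,1]])
p=shot("wrist"); cv2.imwrite("pics/w2.png",p["image"]); q=dict(p); q["wfc"]=T@np.array(p["hand_eye"])
print("rim",onz(q,[262,218.5],.05),"htop",onz(q,[259,157],.09))
print(sensors.state()["qpos"].round(2),tool().round(3))
for n,z in dict(cup=0,cup_handle=.07).items():
    for r in eyes.spot_point(p,n)[:3]: print(n,np.round(r["centre"]),round(r["p"],2),onz(p,r["centre"],z).round(3))
s=shot("scene"); d=shot("side")
def tri(n,zs):
    A=[];b=[]
    for P,guess in ((s,zs),(d,zs)):
        c=min((r["centre"] for r in eyes.spot_point(P,n)),key=lambda c:np.hypot(*(np.array(c)-proj(P,guess))))
        o,v=ray(P,c); M=np.eye(3)-np.outer(v,v); A.append(M);b.append(M@o)
    return np.linalg.solve(sum(A),sum(b)).round(3)
for n,g in dict(cup=[.491,-.067,0],cup_handle=[.502,0,.07],bowl_rim=[.473,-.294,.06],cap_grip=[.505,.33,.158]).items():
    print(n,tri(n,g))
print(delta([.502,.003,.07]))
E
```

```text
rim [ 0.48921099 -0.06784688  0.05      ] htop [0.50100557 0.00922271 0.09      ]
[-0.59  0.79  0.77  1.76  0.22  0.89 -0.3 ] [[ 0.145  0.982 -0.125  0.495]
 [ 0.753 -0.191 -0.63  -0.013]
 [-0.642 -0.003 -0.767  0.404]
 [ 0.     0.     0.     1.   ]]
cup [ 0.354 -0.007 -0.08 ]
cup_handle [ 0.502 -0.     0.07 ]
bowl_rim [ 0.475 -0.288  0.058]Traceback (most recent call last):
  File "<stdin>", line 17, in <module>
  File "<stdin>", line 13, in tri
ValueError: min() iterable argument is empty
```

Emit:
{"fn": "step_arm", "kwargs": {
  "increments": "45 1 0 0 0 0 100;45 1 0 0 0 0 100;45 1 0 0 0 0 100;45 1 0 0 0 0 100;47 1 0 0 0 0 100;0 0 20 0 0 0 100;0 0 20 0 0 0 100;0 0 0 0 0 0 100"
}}

```text
t: 6.0
position: [0.5275, 0.1291, 0.2267]
ee_rot: [0.217, 0.726, 0.596, -0.266]
contact_force: [0.7, 0.3, 1.1]
opening: 1.002
gripper_force: 0.0
```

```bash
python3 - <<'E'
from h import *
p=shot("wrist"); cv2.imwrite("pics/w3.png",p["image"])
print(sensors.state()["qpos"].round(2),tool().round(3)); print(delta([.502,.003,.07]))
print("proj htop",proj(p,[.501,.009,.09]),"grasp",proj(p,[.502,.003,.07]))
for r in eyes.spot_point(p,"cup_handle")[:3]: print(np.round(r["centre"]),round(r["p"],2),onz(p,r["centre"],.07).round(3))
E
```

```text
[-0.73  1.13  0.64  1.62  0.03  0.86 -0.53] [[ 0.149  0.981 -0.126  0.528]
 [ 0.751 -0.195 -0.631  0.13 ]
 [-0.643 -0.001 -0.765  0.228]
 [ 0.     0.     0.     1.   ]]
[ 2.5 -0.5 49.1]
proj htop [np.float64(253.17818714444329), np.float64(250.4149585540502)] grasp [np.float64(257.07886698679255), np.float64(223.35596708861178)]
[252. 224.] 0.97 [0.499 0.003 0.07 ]
```

View pics/w3.png

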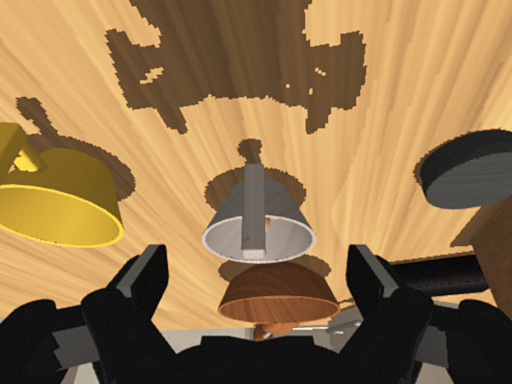

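The view shows the handle bar centred at column 253, between the fingers. I'll advance and close.

Emit:
{"fn": "step_arm", "kwargs": {
  "increments": "1 -1 16 0 0 0 100;1 -1 16 0 0 0 100;1 0 15 0 0 0 100;0 0 1 0 0 0 100;0 0 0 0 0 0 0;0 0 0 0 0 0 0;0 0 0 0 0 0 0;0 0 0 0 0 0 0;0 0 0 0 0 0 0;0 0 0 0 0 0 0",
  "squeeze": 90
}}

```text
t: 7.1
position: [0.5207, 0.1027, 0.1897]
ee_rot: [0.217, 0.726, 0.596, -0.264]
contact_force: [2.0, 3.1, 6.2]
opening: 0.144
gripper_force: 88.2
```

Emit:
{"fn": "step_arm", "kwargs": {
  "increments": "-10 0 -11 0 0 0 0;-22 0 -26 0 0 0 0;-22 0 -26 0 0 0 0;-22 0 -26 0 0 0 0;-20 0 -26 0 0 0 0;0 0 0 0 0 0 0"
}}

```text
t: 7.7
position: [0.5207, 0.1025, 0.3435]
ee_rot: [0.218, 0.727, 0.596, -0.262]
contact_force: [0.4, 0.4, -3.5]
opening: 0.142
gripper_force: 88.2
```

Emit:
{"fn": "step_arm", "kwargs": {
  "increments": "-12 2 8 0 0 0 0;-23 3 17 0 0 0 0;-23 3 17 0 0 0 0;-23 3 17 0 0 0 0;-23 3 17 0 0 0 0;-23 3 17 0 0 0 0;-23 3 17 0 0 0 0;-23 3 17 0 0 0 0;-23 3 17 0 0 0 0;-23 3 17 0 0 0 0;-12 1 7 0 0 0 0;0 0 0 0 0 0 0"
}}

```text
t: 8.9
position: [0.4936, -0.1843, 0.3591]
ee_rot: [0.217, 0.727, 0.595, -0.265]
contact_force: [-0.6, -0.4, -1.9]
opening: 0.143
gripper_force: 88.1
```

```bash
python3 - <<'E'
from h import *
print(sensors.state()["qpos"].round(2),tool().round(3)); print(delta([.476,-.281,.235]))
p=shot("side"); cv2.imwrite("pics/s2.png",p["image"])
E
```

```text
[-0.24  0.86  0.74  1.79  0.29  0.59 -0.16] [[ 0.151  0.98  -0.128  0.494]
 [ 0.751 -0.198 -0.63  -0.184]
 [-0.643 -0.001 -0.766  0.359]
 [ 0.     0.     0.     1.   ]]
[4.6 2.  3.2]
```

View pics/s2.png

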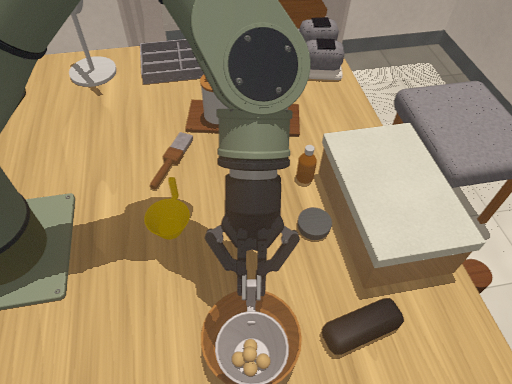

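The side view shows the upright cup with all five balls over the bowl, around (250,350). I'll tilt about the grasp point.

Emit:
{"fn": "step_arm", "kwargs": {
  "increments": "-16.2 0 0 0 6 0 0;-16.2 0 0 0 6 0 0;-16.2 0 0 0 6 0 0;-16.2 0 0 0 6 0 0;-16.2 0 0 0 6 0 0;-16.2 0 0 0 6 0 0;-16.2 0 0 0 6 0 0;-16.2 0 0 0 6 0 0;0 0 0 0 0 0 0"
}}

```text
t: 9.85
position: [0.4705, -0.3011, 0.3994]
ee_rot: [-0.045, 0.772, 0.632, 0.054]
contact_force: [-0.5, -0.6, -2.3]
opening: 0.14
gripper_force: 88.2
```

```bash
python3 - <<'E'
from h import *
print(sensors.state()["qpos"].round(2),tool().round(3)); print(delta([.476,-.281,.235]))
E
```

```text
[ 0.52  0.7   0.04  1.53 -0.2   0.97  0.47] [[ 0.196  0.98   0.027  0.47 ]
 [ 0.97  -0.198  0.139 -0.301]
 [ 0.141 -0.001 -0.99   0.399]
 [ 0.     0.     0.     1.   ]]
[-2.6  1.7 10.7]
```

Emit:
{"fn": "step_arm", "kwargs": {
  "increments": "-13.5 0 2 0 5 0 0;-13.5 0 2 0 5 0 0;-13.5 0 2 0 5 0 0;-13.5 0 1 0 5 0 0;-13.5 0 1 0 5 0 0;-13.5 0 1 0 5 0 0;-13.5 0 1 0 5 0 0;-13.5 0 0.6 0 5 0 0;-13.5 0 0.6 0 5 0 0;0 0 0 0 0 0 0;0 0 0 0 0 0 0;0 0 0 0 0 0 0"
}}

```text
t: 11.05
position: [0.4529, -0.3963, 0.3351]
ee_rot: [-0.283, 0.692, 0.569, 0.343]
contact_force: [0.8, -0.0, -1.1]
opening: 0.145
gripper_force: 88.4
```

```bash
python3 - <<'E'
from h import *
print(sensors.state()["qpos"].round(2),tool().round(3)); print(delta([.476,-.281,.235]))
p=shot("side"); q=shot("scene"); cv2.imwrite("pics/s3.png",np.hstack([p["image"][150:,120:420],q["image"][84:318,60:360]]))
for P in (p,q):print([ (np.round(r["centre"]),round(r["p"],2)) for r in eyes.spot_point(P,"ball0_center")])
E
```

```text
[ 0.92  1.   -0.26  1.25 -0.55  1.47  0.74] [[ 0.116  0.981  0.153  0.453]
 [ 0.593 -0.192  0.782 -0.396]
 [ 0.796 -0.    -0.605  0.335]
 [ 0.     0.     0.     1.   ]]
[-8.7  0.5 -0.8]
[]
[(array([142., 229.]), 0.52)]
```

View pics/s3.png

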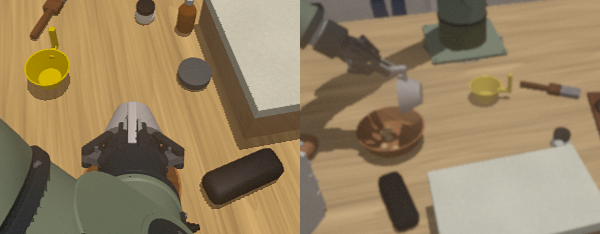

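At about 93° of tilt, balls are visible in the bowl (scene picture, around (142,229)). I'll tilt a bit more to be sure, then check.

Emit:
{"fn": "step_arm", "kwargs": {
  "increments": "-13.5 0 0.6 0 5 0 0;-13.5 0 0.6 0 5 0 0;0 0 0 0 0 0 0;0 0 0 0 0 0 0;0 0 0 0 0 0 0;13.5 0 0.6 0 -5 0 0;13.5 0 0.6 0 -5 0 0;16.2 0 0.8 0 -6 0 0;16.2 0 0.8 0 -6 0 0;16.2 0 0.8 0 -6 0 0;16.2 0 0.8 0 -6 0 0;16.2 0 0.8 0 -6 0 0"
}}

```text
t: 12.45
position: [0.4643, -0.3348, 0.3857]
ee_rot: [-0.124, 0.757, 0.623, 0.153]
contact_force: [0.1, -0.3, -3.4]
opening: 0.144
gripper_force: 88.2
```

Emit:
{"fn": "step_arm", "kwargs": {
  "increments": "16.2 0 0.8 0 -6 0 0;16.2 0 0.8 0 -6 0 0;16.2 0 0.8 0 -6 0 0;16.2 0 0.8 0 -6 0 0;16.2 0 0.8 0 -6 0 0;16.2 0 0.8 0 -6 0 0;16.2 0 0.8 0 -6 0 0;16.2 0 0.8 0 -6 0 0;16.2 0 0.8 0 -6 0 0;16.2 0 0.8 0 -6 0 0;9 0 0.3 0 -3.3 0 0;0 0 0 0 0 0 0"
}}

```text
t: 13.65
position: [0.4962, -0.1755, 0.3593]
ee_rot: [0.219, 0.724, 0.597, -0.266]
contact_force: [0.0, -0.3, -2.2]
opening: 0.147
gripper_force: 88.3
```

```bash
python3 - <<'E'
from h import *
print(sensors.state()["qpos"].round(2),tool().round(3)); print(delta([.502,.003,.235]))
E
```

```text
[-0.25  0.86  0.73  1.79  0.31  0.6  -0.19] [[ 0.144  0.982 -0.123  0.496]
 [ 0.749 -0.19  -0.635 -0.176]
 [-0.647 -0.    -0.762  0.359]
 [ 0.     0.     0.     1.   ]]
[ 214.9  -28.1 -174.4]
```

Emit:
{"fn": "step_arm", "kwargs": {
  "increments": "21.5 -2.8 -17.4 0 0 0 0;21.5 -2.8 -17.4 0 0 0 0;21.5 -2.8 -17.4 0 0 0 0;21.5 -2.8 -17.4 0 0 0 0;21.5 -2.8 -17.4 0 0 0 0;21.5 -2.8 -17.4 0 0 0 0;21.5 -2.8 -17.4 0 0 0 0;21.5 -2.8 -17.4 0 0 0 0;21.5 -2.8 -17.4 0 0 0 0;21.5 -2.8 -17.4 0 0 0 0;0 0 0 0 0 0 0;0 0 0 0 0 0 0"
}}

```text
t: 14.85
position: [0.5218, 0.0983, 0.3543]
ee_rot: [0.218, 0.726, 0.596, -0.265]
contact_force: [1.3, -1.0, -2.3]
opening: 0.142
gripper_force: 88.4
```

```bash
python3 - <<'E'
from h import *
print(sensors.state()["qpos"].round(2),tool().round(3)); print(delta([.502,.003,.071]))
p=shot("side"); a=cv2.resize(p["image"][150:384,150:400],None,fx=2,fy=2)
q=shot("wrist"); cv2.imwrite("pics/s4.png",np.hstack([a,cv2.resize(q["image"],None,fx=.57,fy=.57,dst=None) if 0 else cv2.resize(q["image"][:, 128:384],(300,468))]))
E
```

```text
[-0.71  0.91  0.7   1.62  0.13  1.02 -0.44] [[ 0.149  0.981 -0.125  0.522]
 [ 0.75  -0.194 -0.632  0.098]
 [-0.645  0.    -0.765  0.354]
 [ 0.     0.     0.     1.   ]]
[108.2  -1.  124.4]
```

View pics/s4.png

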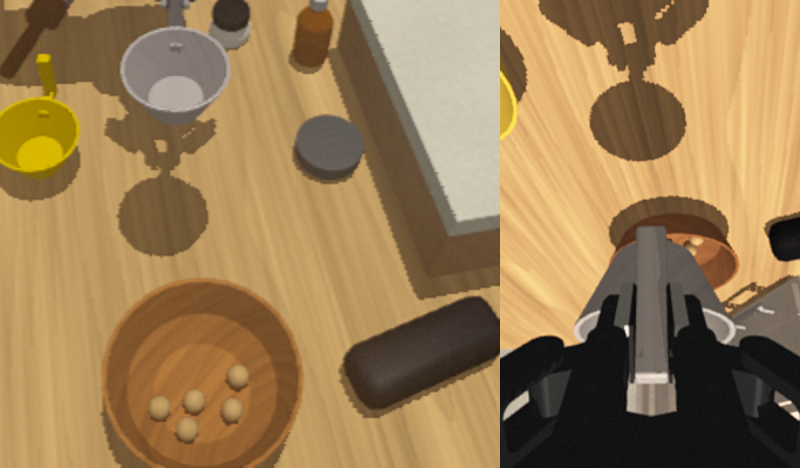

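All five balls are in the bowl and the cup is empty. I'll lower it now.

Emit:
{"fn": "step_arm", "kwargs": {
  "increments": "25 0 29 0 0 0 0;25 0 29 0 0 0 0;25 0 29 0 0 0 0;21 0 23 0 0 0 0;7 0 8 0 0 0 0;1.5 0 1.8 0 0 0 0;0 0 0 0 0 0 0;0 0 0 0 0 0 0"
}}

```text
t: 15.75
position: [0.5226, 0.1008, 0.196]
ee_rot: [0.219, 0.726, 0.596, -0.265]
contact_force: [0.8, 0.3, -1.0]
opening: 0.143
gripper_force: 88.3
```

Emit:
{"fn": "step_arm", "kwargs": {
  "increments": "1.3 0 1.5 0 0 0 0;1.3 0 1.5 0 0 0 0;0 0 0 0 0 0 0;0 0 0 0 0 0 0"
}}

```text
t: 16.15
position: [0.5222, 0.101, 0.1906]
ee_rot: [0.219, 0.725, 0.596, -0.266]
contact_force: [0.3, -0.6, -1.9]
opening: 0.14
gripper_force: 88.3
```

Emit:
{"fn": "step_arm", "kwargs": {
  "increments": "0.6 0 0.8 0 0 0 0;0.6 0 0.8 0 0 0 0;0 0 0 0 0 0 0;0 0 0 0 0 0 0"
}}

```text
t: 16.55
position: [0.5223, 0.1011, 0.1889]
ee_rot: [0.219, 0.725, 0.596, -0.266]
contact_force: [0.2, 5.3, 9.8]
opening: 0.146
gripper_force: 90.0
```

Emit:
{"fn": "step_arm", "kwargs": {
  "increments": "-0.3 0 -0.4 0 0 0 0;0 0 0 0 0 0 40;0 0 0 0 0 0 70;0 0 0 0 0 0 100;0 0 0 0 0 0 100;0 0 -10 0 0 0 100;0 0 -25 0 0 0 100;0 0 -40 0 0 0 100;0 0 -50 0 0 0 100;0 0 -50 0 0 0 100"
}}

```text
t: 17.55
position: [0.544, 0.2135, 0.3248]
ee_rot: [0.219, 0.726, 0.596, -0.266]
contact_force: [0.6, 1.1, -1.3]
opening: 1.0
gripper_force: 0.0
```

```bash
python3 - <<'E'
from h import *
print(sensors.state()["qpos"].round(2),tool().round(3))
p=shot("wrist");cv2.imwrite("pics/w5.png",p["image"])
for r in eyes.spot_point(p,"cup")[:3]: print(np.round(r["centre"]),round(r["p"],2),onz(p,r["centre"],0).round(3))
for c in("scene","side"):
    p=shot(c);cv2.imwrite(f"pics/{c}5.png",p["image"])
    for n in("cap_grip","cap","canister_mouth","cup","cup_handle"):
        for r in eyes.spot_point(p,n)[:2]: print(c,n,np.round(r["centre"]),round(r["p"],2),onz(p,r["centre"],dict(cap_grip=.158,cap=.132,canister_mouth=.132,cup=0,cup_handle=.07)[n]).round(3))
E
```

```text
[-0.81  1.03  0.66  1.38  0.05  1.23 -0.54] [[ 0.148  0.981 -0.126  0.544]
 [ 0.748 -0.194 -0.634  0.213]
 [-0.647 -0.    -0.763  0.325]
 [ 0.     0.     0.     1.   ]]
[136. 150.] 0.85 [ 0.345 -0.006  0.   ]
[261. 167.] 0.81 [ 0.493 -0.07   0.   ]
scene cap_grip [381. 154.] 0.95 [0.515 0.332 0.158]
scene cap [383. 164.] 0.67 [0.525 0.338 0.132]
scene canister_mouth [380. 166.] 0.72 [0.531 0.326 0.132]
scene cup [233. 220.] 0.87 [ 0.502 -0.077  0.   ]
scene cup [244. 182.] 0.67 [ 0.348 -0.006  0.   ]
scene cup_handle [258. 197.] 0.85 [ 0.506 -0.008  0.07 ]
scene cup_handle [270. 165.] 0.58 [0.376 0.065 0.07 ]
side cap_grip [216.  74.] 0.45 [0.501 0.326 0.158]
side cap [214.  81.] 0.56 [0.495 0.333 0.132]
side canister_mouth [218.  81.] 0.97 [0.506 0.331 0.132]
side canister_mouth [308. 159.] 0.44 [0.656 0.029 0.132]
side cup [238. 247.] 0.92 [ 0.486 -0.078  0.   ]
side cup [170. 231.] 0.58 [ 0.344 -0.011  0.   ]
side cup_handle [238. 198.] 0.96 [0.501 0.001 0.07 ]
side cup_handle [172. 182.] 0.7 [0.365 0.071 0.07 ]
```

Emit:
{"fn": "step_arm", "kwargs": {
  "increments": "-22 0 -26 0 0 0 100;-22 0 -26 0 0 0 100;-22 0 -26 0 0 0 100;0 0 0 0 8 0 100;0 0 0 0 8 0 100;0 0 0 0 8 0 100;0 0 0 0 8 0 100;0 0 0 0 8 0 100;36 -20 0 0 0 0 100;36 -20 0 0 0 0 100;36 -19 0 0 0 0 100;0 0 0 0 0 0 100"
}}

```text
t: 19.45
position: [0.5052, 0.3343, 0.4234]
ee_rot: [0.0, 0.771, 0.637, -0.002]
contact_force: [-0.0, -1.0, -0.3]
opening: 1.003
gripper_force: 0.0
```

```bash
python3 - <<'E'
from h import *
print(sensors.state()["qpos"].round(2),tool().round(3))
p=shot("wrist");cv2.imwrite("pics/w6.png",p["image"])
for n,z in dict(cap_grip=.158,cap=.132,canister_mouth=.132).items():
    for r in eyes.spot_point(p,n)[:2]: print(n,np.round(r["centre"]),round(r["p"],2),onz(p,r["centre"],z).round(3))
E
```

```text
[-0.83  0.78  0.44  1.34 -0.34  1.1  -0.54] [[ 0.188  0.982 -0.003  0.505]
 [ 0.982 -0.188 -0.003  0.334]
 [-0.004 -0.002 -1.     0.423]
 [ 0.     0.     0.     1.   ]]
cap_grip [252. 184.] 0.82 [0.503 0.346 0.158]
cap_grip [343. 283.] 0.66 [0.565 0.241 0.158]
cap [255. 174.] 0.93 [0.505 0.347 0.132]
```

View pics/w6.png

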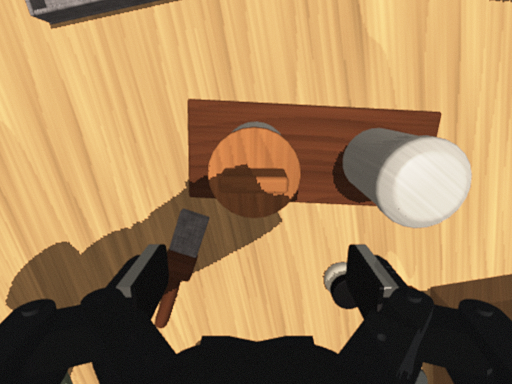

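The wrist view shows the cap disc centred around (254,172) with its bar roughly horizontal near (254,184). I'll zoom in for the bar's angle.

```bash
python3 - <<'E'
import cv2
a=cv2.imread("pics/w6.png")[112:232,195:325]
cv2.imwrite("pics/w6c.png",cv2.resize(a,None,fx=5,fy=5,interpolation=cv2.INTER_CUBIC))
E
```

```text
(no output)
```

View pics/w6c.png

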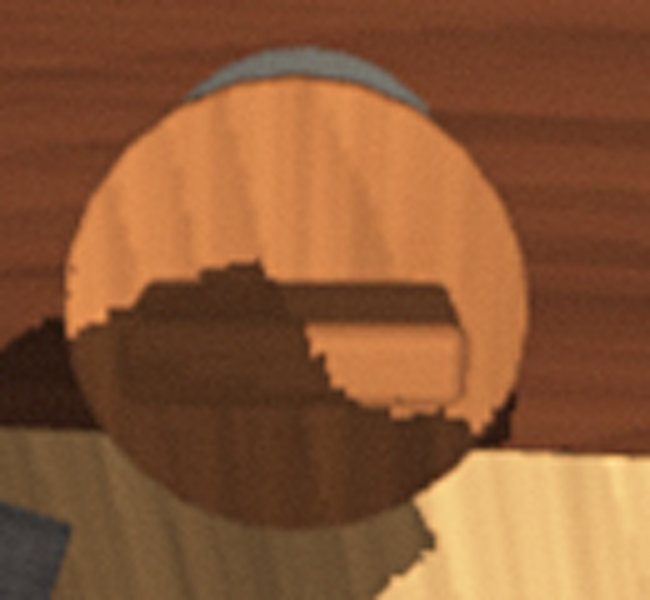

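The bar's top face is centred at (253.4,184.6), about 1° off the tool's y. The disc centre is (254.4,172.6).

Emit:
{"fn": "step_arm", "kwargs": {
  "increments": "0 0 0 0 0 -8 100;0 0 0 0 0 -8 100;0 0 0 0 0 -8 100;0 0 0 0 0 0 100"
}}

```text
t: 20.05
position: [0.508, 0.3282, 0.4243]
ee_rot: [0.001, 0.624, 0.782, -0.002]
contact_force: [0.3, 0.7, -0.2]
opening: 1.003
gripper_force: 0.0
```

```bash
python3 - <<'E'
from h import *
print(sensors.state()["qpos"].round(2),tool().round(3))
p=shot("wrist");q=dict(p)
T=np.array([[.188,.982,-.003,.5052],[.982,-.188,-.003,.3343],[-.004,-.002,-1,.4234],[0,0,0,1]])
q["wfc"]=T@np.array(p["hand_eye"])
print("bar",onz(q,[253.4,184.6],.176),"disc",onz(q,[254.4,172.6],.140))
for n,z in dict(cap_grip=.158,cap=.132,canister_mouth=.132).items():
    for r in eyes.spot_point(p,n)[:2]: print(n,np.round(r["centre"]),round(r["p"],2),onz(p,r["centre"],z).round(3))
E
```

```text
[-0.77  0.76  0.32  1.34 -0.24  1.09 -0.2 ] [[-0.222  0.975 -0.001  0.508]
 [ 0.975  0.222 -0.005  0.328]
 [-0.005 -0.002 -1.     0.424]
 [ 0.     0.     0.     1.   ]]
bar [0.50518598 0.34928701 0.176     ] disc [0.50571414 0.35004256 0.14      ]
cap [256. 164.] 0.65 [0.502 0.348 0.132]
```

Emit:
{"fn": "step_arm", "kwargs": {
  "increments": "0 0 0 0 0 -8.2 100;0 0 0 0 0 -8.2 100;0 0 0 0 0 -8.2 100;0 0 0 0 0 -8.2 100;0 0 0 0 0 -8.2 100;0 0 0 0 0 -8.2 100;0 0 0 0 0 -8.2 100;0 0 0 0 0 -8.2 100;0 0 0 0 0 0 100"
}}

```text
t: 21.15
position: [0.5075, 0.3292, 0.424]
ee_rot: [-0.0, 0.101, 0.995, -0.003]
contact_force: [-0.2, -0.1, -0.6]
opening: 0.999
gripper_force: 0.0
```

```bash
python3 - <<'E'
from h import *
print(sensors.state()["qpos"].round(2),tool().round(3)); print(delta([.5045,.3465,.150]))
p=shot("wrist");cv2.imwrite("pics/w7.png",p["image"])
for n,z in dict(cap_grip=.146,cap=.12,canister_mouth=.12).items():
    for r in eyes.spot_point(p,n)[:2]: print(n,np.round(r["centre"]),round(r["p"],2),onz(p,r["centre"],z).round(3))
g=cv2.Canny(p["image"][60:300,120:400],40,120)
for l in (cv2.HoughLinesP(g,1,np.pi/360,25,minLineLength=30,maxLineGap=6) if 1 else []): 
    x0,y0,x1,y1=l[0]; print(x0+120,y0+60,x1+120,y1+60,round(np.degrees(np.arctan2(y1-y0,x1-x0)),1))
print("expected bar ends",proj(p,[.5045+.0275*np.cos(np.radians(-11.8)),.3465+.0275*np.sin(np.radians(-11.8)),.164]),proj(p,[.5045-.0275*np.cos(np.radians(-11.8)),.3465-.0275*np.sin(np.radians(-11.8)),.164]))
E
```

```text
[-0.62  0.74 -0.01  1.33  0.02  1.08  0.73] [[-0.98   0.201 -0.001  0.508]
 [ 0.201  0.98  -0.005  0.329]
 [ 0.    -0.005 -1.     0.424]
 [ 0.     0.     0.     1.   ]]
[  6.4  17.8 118.9]
cap_grip [274. 186.] 0.62 [0.506 0.344 0.146]
cap [276. 177.] 0.95 [0.504 0.347 0.12 ]
cap [ 27. 315.] 0.5 [0.6   0.058 0.12 ]
221 283 221 85 -90.0
121 113 202 184 41.2
305 299 315 196 -84.5
354 244 380 280 54.2
365 244 398 286 51.8
321 137 399 124 -9.5
218 84 258 85 1.4
319 164 325 90 -85.4
220 227 220 299 90.0
121 82 195 106 18.0
161 196 206 184 -14.9
358 244 398 236 -11.3
317 193 358 191 -2.8
293 257 302 298 77.6
208 74 248 109 41.2
130 288 159 244 -56.6
167 257 217 248 -10.2
361 192 399 187 -7.5
225 90 256 117 41.1
137 128 180 166 41.5
120 281 146 247 -52.6
120 166 163 157 -11.8
231 299 238 253 -81.3
167 261 217 251 -11.3
355 244 377 278 57.1
174 291 217 283 -10.5
167 284 217 276 -9.1
120 207 167 195 -14.3
189 61 226 87 35.1
152 137 211 123 -13.3
261 190 269 221 75.5
164 60 197 71 18.4
345 275 349 244 -82.6
394 266 399 236 -80.5
163 152 196 177 37.1
148 90 155 60 -76.9
expected bar ends [np.float64(277.347126016982), np.float64(223.2635999575282)] [np.float64(278.9906546259147), np.float64(155.9648182013473)]
```

View pics/w7.png

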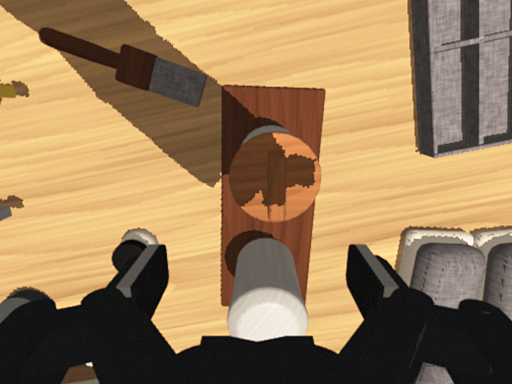

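The view shows the bar at columns 269–286, lined up with the tool's x; the spare canister is clear of the fingers. I'll descend and grip.

Emit:
{"fn": "step_arm", "kwargs": {
  "increments": "2 6 20 0 0 0 100;2 6 30 0 0 0 100;2 6 30 0 0 0 100;0 0 20 0 0 0 100;0 0 12 0 0 0 100;0 0 5 0 0 0 100;0 0 0 0 0 0 100;0 0 0 0 0 0 0;0 0 0 0 0 0 0;0 0 0 0 0 0 0;0 0 0 0 0 0 0;0 0 0 0 0 0 0",
  "squeeze": 50
}}

```text
t: 22.55
position: [0.505, 0.3475, 0.3072]
ee_rot: [-0.0, 0.101, 0.995, -0.003]
contact_force: [-3.1, -6.7, 10.2]
opening: 0.152
gripper_force: 51.9
```

```bash
python3 - <<'E'
from h import *
s=sensors.state();print(s["qpos"].round(2),s["contact_force"].round(1),s["ft_torque"].round(2),tool().round(3)); print(delta([.5045,.3465,.152]))
E
```

```text
[-0.65  0.88 -0.02  1.45  0.02  0.81  0.7 ] [-3.1 -6.7 10.2] [-1.01  0.76 -0.01] [[-0.98   0.201 -0.001  0.505]
 [ 0.201  0.979 -0.006  0.347]
 [-0.    -0.006 -1.     0.307]
 [ 0.     0.     0.     1.   ]]
[ 0.3 -0.2  0.2]
```

Emit:
{"fn": "step_arm", "kwargs": {
  "increments": "0 0 0 0 0 3 0;0 0 0 0 0 3 0;0 0 0 0 0 3 0;0 0 0 0 0 3 0;0 0 0 0 0 0 0"
}}

```text
t: 23.05
position: [0.5046, 0.3475, 0.3073]
ee_rot: [-0.0, 0.205, 0.979, -0.003]
contact_force: [-6.0, -4.6, 7.3]
opening: 0.152
gripper_force: 51.0
```

```bash
python3 - <<'E'
from h import *
s=sensors.state();print(s["contact_force"].round(1),s["ft_torque"].round(2),np.degrees(np.arctan2(tool()[1,1],tool()[0,1])))
E
```

```text
[-6.  -4.6  7.3] [-0.81  1.07  0.15] 66.29166991335352
```

Little torque at 12°; I'll go a bit farther.

Emit:
{"fn": "step_arm", "kwargs": {
  "increments": "0 0 0 0 0 3 0;0 0 0 0 0 3 0;0 0 0 0 0 0 0"
}}

```text
t: 23.35
position: [0.5046, 0.3474, 0.3073]
ee_rot: [-0.0, 0.256, 0.967, -0.003]
contact_force: [-5.2, -3.5, 7.3]
opening: 0.156
gripper_force: 51.1
```

```bash
python3 - <<'E'
from h import *
s=sensors.state();print(s["contact_force"].round(1),s["ft_torque"].round(2),np.degrees(np.arctan2(tool()[1,1],tool()[0,1])))
E
```

```text
[-5.2 -3.5  7.3] [-0.89  1.12  0.16] 60.28745800496696
```

Emit:
{"fn": "step_arm", "kwargs": {
  "increments": "0 0 0 0 0 4 0;0 0 0 0 0 4 0;0 0 0 0 0 4 0;0 0 0 0 0 4 0;0 0 0 0 0 4 0;0 0 0 0 0 4 0;0 0 0 0 0 4 0;0 0 0 0 0 4 0;0 0 0 0 0 4 0;0 0 0 0 0 4 0;0 0 0 0 0 4 0;0 0 0 0 0 0 0"
}}

```text
t: 24.55
position: [0.5045, 0.3472, 0.3073]
ee_rot: [0.001, 0.6, 0.8, -0.004]
contact_force: [-8.9, -6.7, 10.5]
opening: 0.155
gripper_force: 51.4
```

```bash
python3 - <<'E'
from h import *
s=sensors.state();print(s["qpos"].round(2),s["contact_force"].round(1),s["ft_torque"].round(2),np.degrees(np.arctan2(tool()[1,1],tool()[0,1])),tool()[:3,2:].round(4).tolist())
E
```

```text
[-0.79  0.91  0.29  1.45 -0.31  0.83 -0.11] [-8.9 -6.7 10.5] [-1.4   1.59  0.14] 16.247918866403563 [[-0.003, 0.5045], [-0.0068, 0.3472], [-1.0, 0.3073]]
```

Emit:
{"fn": "step_arm", "kwargs": {
  "increments": "0 0 0 0 0 4 0;0 0 0 0 0 4 0;0 0 0 0 0 0 0;0 0 -2 0 0 0 0;0 0 -2 0 0 0 0;0 0 -2 0 0 0 0;0 0 0 0 0 0 0"
}}

```text
t: 25.25
position: [0.505, 0.3473, 0.313]
ee_rot: [0.001, 0.654, 0.757, -0.003]
contact_force: [-2.9, -6.7, -0.2]
opening: 0.158
gripper_force: 49.9
```

```bash
python3 - <<'E'
from h import *
s=sensors.state();print(s["contact_force"].round(1),s["ft_torque"].round(2),np.degrees(np.arctan2(tool()[1,1],tool()[0,1])),s["position"])
E
```

```text
[-2.9 -6.7 -0.2] [-1.46  0.69  0.08] 8.375693634917967 [0.50495754 0.34729996 0.3130332 ]
```

Emit:
{"fn": "step_arm", "kwargs": {
  "increments": "0 0 -4 0 0 0 0;0 0 -6 0 0 0 0;0 0 -8 0 0 0 0;0 0 -8 0 0 0 0;0 0 -10 0 0 0 0;0 0 -12 0 0 0 0;0 0 -14 0 0 0 0;0 0 -14 0 0 0 0;0 0 -12 0 0 0 0;0 0 -6 0 0 0 0;0 0 0 0 0 0 0;0 0 0 0 0 0 0"
}}

```text
t: 26.45
position: [0.505, 0.3482, 0.4066]
ee_rot: [0.001, 0.653, 0.757, -0.003]
contact_force: [0.0, 0.2, -2.2]
opening: 0.155
gripper_force: 49.8
```

```bash
python3 - <<'E'
from h import *
s=sensors.state();print(s["t"],s["contact_force"].round(1),s["ft_torque"].round(2),s["position"],s["opening"],s["gripper_force"])
a=shot("side")["image"]; b=shot("scene")["image"]
cv2.imwrite("pics/end.png",np.hstack([a[:,60:420],b[:,100:480]]))
for c in ("side","scene"):
    p=shot(c)
    for n,z in dict(cap_grip=.246,cup=0,cup_handle=.07).items():
        for r in eyes.spot_point(p,n)[:2]: print(c,n,np.round(r["centre"]),round(r["p"],2),onz(p,r["centre"],z).round(3))
E
```

```text
26.45 [ 0.   0.2 -2.2] [ 0.06  0.   -0.04] [0.50501104 0.34819359 0.40660927] 0.15464681365620803 49.79802846908569
side cap_grip [212.  38.] 0.88 [0.5   0.341 0.246]
side cap_grip [308. 163.] 0.43 [ 0.612 -0.079  0.246]
side cup [239. 245.] 0.73 [ 0.49  -0.074  0.   ]
side cup [171. 228.] 0.67 [ 0.346 -0.004  0.   ]
side cup_handle [172. 185.] 0.93 [0.364 0.06  0.07 ]
side cup_handle [238. 197.] 0.63 [0.502 0.003 0.07 ]
scene cap_grip [390. 122.] 0.7 [0.498 0.349 0.246]
scene cap_grip [390. 133.] 0.5 [0.545 0.321 0.246]
scene cup [242. 182.] 0.63 [ 0.346 -0.012  0.   ]
scene cup [234. 216.] 0.6 [ 0.488 -0.071 -0.   ]
scene cup_handle [259. 197.] 0.74 [ 0.507 -0.006  0.07 ]
scene cup_handle [272. 164.] 0.6 [0.373 0.07  0.07 ]
```

```bash
python3 -c "
from bench import robot; print(robot.job_done())"
```

```text
the job is handed in; nothing more can be done
None
```

The job is handed in, with no verdict returned: by the cameras and force readings, all five balls are in the bowl, the cup is back on the table and released, and the cap is held still about 10 cm above the open canister.

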